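# Hold the sprung reader lid at its mark

### The job

A reagent bottle has been left standing on the sprung lid of the white bench reader. First stand the bottle upright in the red spill tray and let go of it, with the lid still shut; then lift the lid by its steel bar handle until the red pointer on the lid's side lines up with the green mark on the quadrant, and keep holding it there: finish while still gripping the handle, with the lid at the mark. Leave the mark and the other things on the bench where they are.

Things in the scene. Friction and masses are not known exactly. Their poses are not given: they have to be found in the camera images.
- reader: white bench-top plate reader, fixed to the bench, 180 (x) x 200 (y) x 90 mm high without its lid, blue lid on top (whole height 113 mm with the lid shut, without the handle). Origin at the centre of its underside on the bench; x points to its back (hinge side), -x to its front with display and buttons, y to its left, z up
- lid (a joint): angle of the blue lid about the hinge axis (reader's y through point hinge), rad: 0 shut, grows as the front edge rises, stop at 1.2. Spring and weight pull it shut: 0.9 N m shut, 1.8 at 0.9 rad (5 to 11 N at the handle). Lid 184 (x) x 200 (y) x 22 mm; shut, its top is 23 mm above the axis and its front edge 177 mm before it
- hinge (a point): point in the middle of the lid's hinge axis, at the reader's [85, 0, 90] mm; axes as the reader's
- lid_handle (a point): steel bar handle on the lid's top near its front edge: round bar, 10 mm thick, 90 mm long along the reader's y, a post at each end. Origin mid-bar on its axis: lid shut, 160 mm before (-x) and 62 mm above the hinge axis, 39 mm above the lid's top. Swings with the lid; the bar can turn between the pads of a gripper that pinches it from above, closing along the reader's x
- pointer (a point): tip of the red pointer, a thin radial strip on the right (-y) side of the lid, 110 mm from the hinge axis; its direction from the axis is the lid's angle. Axes turn with the lid
- mark_centre (a point): centre of the green mark, a clip 16 mm wide along the arc on the aluminium quadrant at the reader's right (-y) side, 120 mm from the hinge axis. Axes turn with the mark: parallel to those of the pointer when the lid is at the mark
- mark (a joint): angle at which the green mark is set, rad, measured like the lid's angle (lid at the mark when both values are equal); stiff, not to be moved
- bottle: grey reagent bottle with a black cap and blue label band, 48 mm diameter, 86 mm high, body to 75 mm, cap 33 mm in diameter above it; about 0.09 kg; stands on the lid behind the handle, on the lid's top 113 mm above the bench. Origin at the centre of its underside, z up
- tray: red open spill tray, fixed, 140 x 140 x 24 mm, walls 4 mm thick, its raised floor 12 mm above the bench (walls 12 mm above the floor), inside 132 x 132 mm. Origin at the centre of its underside on the bench, z up
- well_plate: bystander: clear 24-well plate, loose, 86 x 128 x 17 mm, on the bench at the other side of the reader from the tray; origin under its centre
- orange_bottle: bystander: small white reagent bottle with orange cap, loose, 38 mm diameter, 63 mm high, at the back; origin under its centre
Mind the look-alikes: they are no part of the job. What is shaped like the bottle but yellow is not meant.

How it is judged:
By the outcome, as a careful person would: the job done as asked, in the order asked, and still so for the second after the job is handed in, while the arm keeps its last pose, push and grip.
It also fails if it takes over 51 s, if anything falls off the work surface, if the arm or the gripper's body presses on something with over 40 N, if the wrist force passes 120 N, or if a joint passes its speed limit or range.

### The arm

A 6-joint arm with a two-finger parallel gripper is mounted at the origin on a cart in front of the work surface, level with it; the furniture and walls round the work are solid. World frame = base frame: x ahead of the robot, y to its left, z up, the work surface at z = 0. Lengths are in mm, angles in rad, forces in N, time in s.
With the tool pointing down it reaches from about 350 to 975 mm from the base axis. Payload 7.1 kg.
Tool frame: the origin (TCP) lies on the front face of the gripper's body, between the roots of the fingers; the fingertips stand 80 mm ahead of it and the grasp point (between the pads) lies 61 mm ahead of it (env.tips_ahead is the distance from the TCP to the fingertips, in mm); z points along the fingers, y is the line along which they close (so a half turn about z gives the same grasp; the last joint's range is limited). The gripper opens to 88 mm and grips with 3 to 60 N. Pads are 20 mm wide; open, the fingers measure 115 mm over their backs; the gripper's body (75 mm by 178 mm) begins 61 mm behind the grasp point.
Start: joints at [-1.129, 0.423, 1.63, -0, 1.089, -0.019], TCP at [277.93, -559.786, 302.675] pointing down, gripper open.
Joint ranges: [-3, 3], [-0.9, 2.11], [0.09, 2.58], [-1.31, 4.45], [0.11, 2.69], [-2.54, 2.54]. Speed limits (rad/s): [2.39, 2.39, 3.01, 3.14, 3.14, 3.14].

### API

Orientations are given as a unit quaternion [x, y, z, w].
In Python, from station import env, set_gripper, viewer, workorder gives the robot as it stands. Calls block until the motion is done:
- env.reach(position, orientation): joint-space move of the TCP to a pose.
- env.move_l(position, rot=None, rate=150, f_stop=None): straight line of the TCP; rot=None keeps the orientation; rate is the mean speed in mm/s. With f_stop (N) it stops when the force on the tool has changed by that much, and returns True; else False.
- env.move_joints(angles): joint-space move.
- set_gripper(opening): finger opening in mm; the grip force is fixed at half the most; returns when the fingers have stopped.
- env.hold(seconds).
- env.ik(position, orientation): joint angles nearest the present ones, or None.
- env.read_state(): the state.
- viewer.camera(name): name is "scene" or "top" or "wrist"; returns the picture (480x640x3 uint8, blue, green, red); there is no depth.
- viewer.camera_params(name): a dict with "fx", "fy", "cx", "cy" (pixels), "pose" (4x4, takes a point from camera to world coordinates); the wrist camera has in their place "tool_from_camera" (4x4, takes a point from camera to tool coordinates, whose origin is the TCP and whose axes are the flange's). Camera axes: x right, y up, looking along -z (the intrinsics and any distortion apply to the point x, -y, -z); pixel columns grow to the right and rows downward; lengths in mm; the calibration is good to about 2 mm. A picture is of the moment at which its call begins: read the wrist's pose just before it. camera_params takes no time and is no camera call.
A pose or a line that the arm cannot do raises env.IKError and nothing moves.
- workorder.sign_off(): hands the job in; it is judged then, once.
The state is a dict: "time_s": time; "qpos": joint angles; "dq": joint speeds; "tau": joint torques, N m; "tool_pos": TCP position; "orientation": TCP orientation; "force": force on the tool from outside, world axes, zero at the start; "wrist_torque": the same for the moment, N m; "width": finger opening in mm; "grip_force": force on a finger pad.
Only numpy, scipy, OpenCV 4.12 (cv2) and the standard library are available. Lean on these libraries where they do the work, as an engineer would, in place of code of your own. Each camera call takes 0.05 s, during which the arm holds its last target. There are 200 camera calls.

## Working session

There is one attempt and no reset: what is moved stays moved. The work goes in short steps, each a Python script; the robot and the scene stay as the last script left them, time stands still between calls to the robot, and variables do not carry over. Pictures are saved under pics/ and viewed, at most 10 in all, crops included, and the job is handed in when it is done.

```bash
ls; mkdir -p pics; python3 - <<'E'
from station import env, viewer
import cv2, numpy as np
np.set_printoptions(precision=3,suppress=True)
for n in ("scene","top"):
    cv2.imwrite(f"pics/{n}0.png",viewer.camera(n)); print(n,viewer.camera_params(n))
print(viewer.camera_params("wrist")); print(env.read_state())
E
```

```text
pics
scene {'fx': 440.8382963447376, 'fy': 440.8382963447376, 'cx': 315.52573080304177, 'cy': 238.43013554294933, 'pose': array([[ -0.872,   0.348,  -0.343, 244.593],
       [ -0.489,  -0.612,   0.622, 519.135],
       [  0.007,   0.71 ,   0.704, 874.285],
       [  0.   ,   0.   ,   0.   ,   1.   ]])}
top {'fx': 600.5768154626732, 'fy': 600.5768154626732, 'cx': 310.3970594472478, 'cy': 242.5637376438731, 'pose': array([[  -0.005,    0.992,   -0.127,  449.838],
       [  -1.   ,   -0.006,   -0.005, -113.89 ],
       [  -0.005,    0.127,    0.992, 1407.535],
       [   0.   ,    0.   ,    0.   ,    1.   ]])}
{'fx': 423.67877725995106, 'fy': 423.67877725995106, 'cx': 315.7420800412067, 'cy': 237.67864742031665, 'tool_from_camera': array([[  0.   ,   0.955,   0.297,  82.32 ],
       [  1.   ,  -0.   ,  -0.   ,  -0.546],
       [ -0.   ,   0.297,  -0.955, -83.476],
       [  0.   ,   0.   ,   0.   ,   1.   ]])}
{'time_s': 0.1, 'qpos': array([-1.129,  0.424,  1.631,  0.   ,  1.089, -0.019]), 'dq': array([ 0.001, -0.002, -0.001,  0.001,  0.001,  0.001]), 'tau': array([  0.   , -54.561, -27.432,   0.065,   0.019,  -0.   ]), 'tool_pos': array([ 277.757, -559.458,  301.985]), 'orientation': array([ 0.974,  0.228, -0.   , -0.001]), 'force': array([-0.211,  0.703, -0.059]), 'wrist_torque': array([0.044, 0.059, 0.013]), 'grip_force': 0.0, 'width': 87.79028349166005}
```

View pics/scene0.png

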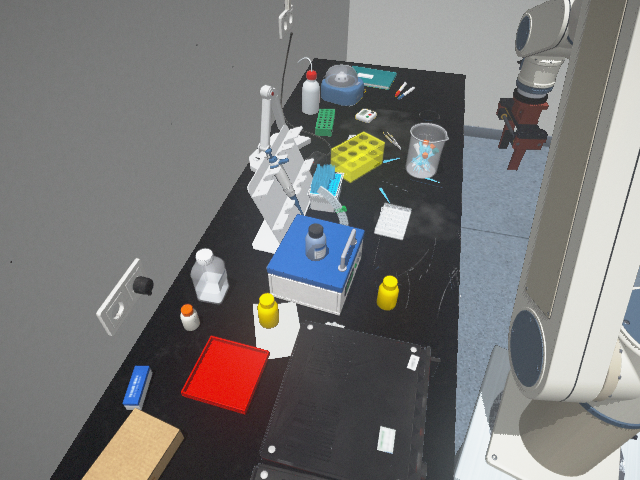

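View pics/top0.png

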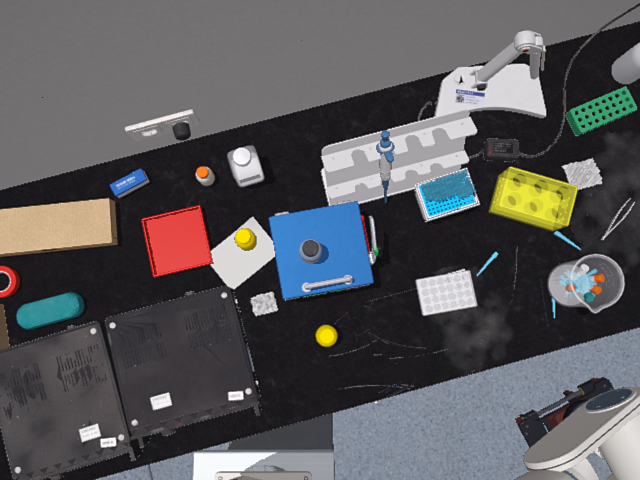

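The scene view shows the bottle on the lid at (316,240), handle at (348,250), tray at (228,374) and green mark at (343,209). In the top view the bottle is at (311,250), handle from (305,287) to (352,279), tray at (177,240) and mark near (376,254).

```bash
cat > h.py <<'E'
from station import env, set_gripper, viewer, workorder
import cv2, numpy as np
from scipy.spatial.transform import Rotation as R
np.set_printoptions(precision=3,suppress=True)
def snap(n):
    s=env.read_state(); im=viewer.camera(n); p=viewer.camera_params(n)
    if n=="wrist":
        T=np.eye(4); T[:3,:3]=R.from_quat(s["orientation"]).as_matrix(); T[:3,3]=s["tool_pos"]
        p["pose"]=T@p["tool_from_camera"]
    return im,p
def ray(p,uv):
    d=np.array([(uv[0]-p["cx"])/p["fx"],-(uv[1]-p["cy"])/p["fy"],-1.])
    return p["pose"][:3,3],p["pose"][:3,:3]@d
def onplane(p,uv,n,c):   # n.x=c
    o,d=ray(p,uv); n=np.array(n,float); return o+d*(c-n@o)/(n@d)
def atz(p,uv,z): return onplane(p,uv,[0,0,1],z)
def proj(p,X):
    c=p["pose"][:3,:3].T@(np.asarray(X,float)-p["pose"][:3,3])
    return np.array([p["cx"]+p["fx"]*c[0]/-c[2],p["cy"]-p["fy"]*c[1]/-c[2]])
def mask(im,lo,hi,box=None):
    m=cv2.inRange(cv2.cvtColor(im,cv2.COLOR_BGR2HSV),np.array(lo),np.array(hi))
    if box:
        k=np.zeros_like(m); x0,y0,x1,y1=box; k[y0:y1,x0:x1]=255; m&=k
    return m
def big(m):
    return max(cv2.findContours(m,cv2.RETR_EXTERNAL,cv2.CHAIN_APPROX_NONE)[0],key=cv2.contourArea)
def down(yaw):   # tool down, tool y (closing) along world yaw direction
    y=np.array([np.cos(yaw),np.sin(yaw),0]); z=np.array([0,0,-1.]); return R.from_matrix(np.c_[np.cross(y,z),y,z])
E
python3 - <<'E'
from h import *
for n,tb,bb in (("top",(135,195,220,285),(260,195,385,305)),("scene",(175,330,275,420),(260,205,370,300))):
    im,p=snap(n)
    for nm,lo,hi,box,z in (("tray",(0,150,60),(8,255,255),tb,24),("lid",(105,120,60),(125,255,255),bb,113)):
        c=big(mask(im,lo,hi,box)); r=cv2.minAreaRect(cv2.convexHull(c))
        P=np.array([atz(p,u[0],z)[:2] for u in cv2.convexHull(c)],np.float32)
        print(n,nm,cv2.minAreaRect(P))
    big2=cv2.resize(im,None,fx=4,fy=4,interpolation=cv2.INTER_CUBIC)
    x,y=(255,195) if n=="top" else (255,180)
    cv2.imwrite(f"pics/{n}1.png",big2[y*4:y*4+480,x*4:x*4+560])
E
```

```text
top tray ((633.964111328125, 204.21688842773438), (143.42718505859375, 144.26699829101562), 12.852652549743652)
top lid ((601.3612670898438, -128.98001098632812), (185.48605346679688, 201.6215057373047), 10.081543922424316)
scene tray ((627.2216186523438, 207.00238037109375), (144.42361450195312, 146.5017852783203), 13.299091339111328)
scene lid ((594.234619140625, -122.58341979980469), (184.22280883789062, 210.4842529296875), 10.156573295593262)
```

View pics/top1.png

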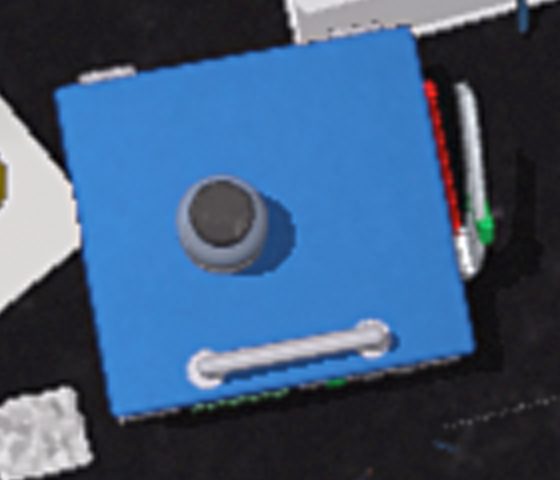

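View pics/scene1.png

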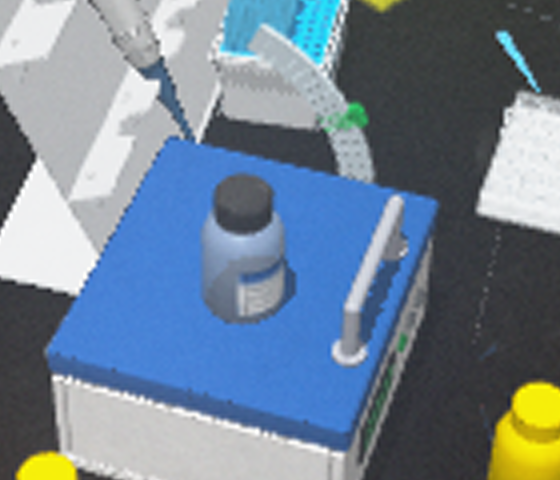

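The crops confirm it: cap top at full-frame (310.3,248) in the top view and (316,227.5) in the scene view. The green mark is at (376.8,252) and (342.5,209), and the handle ends are visible. Next I'll triangulate.

```bash
cat >> h.py <<'E'
def tri(obs):
    A=np.zeros((3,3));b=np.zeros(3)
    for p,uv in obs:
        o,d=ray(p,uv); d=d/np.linalg.norm(d); M=np.eye(3)-np.outer(d,d); A+=M;b+=M@o
    return np.linalg.solve(A,b)
E
python3 - <<'E'
from h import *
_,pt=snap("top"); _,ps=snap("scene")
T=lambda u,v:(255+u/4,195+v/4); S=lambda u,v:(255+u/4,180+v/4)
O=np.array([601,-129,0.]); Rz=R.from_euler('z',10.1,degrees=True).as_matrix()
for nm,a,b,z in (("cap",T(222,212),S(244,190),199),("hL",T(203,362),S(352,300),152),("hR",T(374,333),S(396,202),152),("mark",T(487,229),S(350,116),150),
   ("lidFL",T(117,415),S(345,440),113),("lidBR",T(412,28),S(170,137),113),("lidFR",T(473,352),S(437,203),113),("lidBL",T(56,90),S(47,353),113)):
    X=tri([(pt,a),(ps,b)]); print(nm,"tri",X,"top",atz(pt,a,z)[:2],"scene",atz(ps,b,z)[:2],"reader",Rz.T@(X-O),"err",proj(pt,X)-a,proj(ps,X)-b)
E
```

```text
cap tri [ 592.26  -108.948  197.627] top [ 593.843 -108.231] scene [ 589.73  -108.202] reader [ -5.088  21.274 197.627] err [0.361 0.853] [-0.829 -0.137]
hL tri [517.937 -98.622 156.664] top [520.629 -97.671] scene [ 517.222 -103.403] reader [-76.448  44.474 156.664] err [0.433 1.166] [-1.146 -0.184]
hR tri [ 533.122 -187.994  150.744] top [ 535.274 -187.132] scene [ 530.353 -187.456] reader [-77.171 -46.176 150.744] err [0.391 1.066] [-0.989 -0.152]
mark tri [ 590.466 -247.464  148.251] top [ 589.844 -247.438] scene [ 590.07  -245.485] reader [ -31.145 -114.78   148.251] err [-0.08  -0.201] [0.18  0.027]
lidFL tri [493.725 -50.708  99.295] top [494.653 -50.863] scene [487.921 -41.077] reader [-91.883  95.891  99.295] err [0.236 0.647] [-0.66  -0.108]
lidBR tri [ 704.878 -213.467  106.935] top [ 704.977 -212.449] scene [ 699.876 -208.051] reader [  87.456 -101.374  106.935] err [0.262 0.576] [-0.525 -0.09 ]
lidFR tri [ 526.637 -243.581  106.505] top [ 527.393 -242.547] scene [ 523.107 -237.487] reader [-93.304 -99.765 106.505] err [0.189 0.528] [-0.477 -0.071]
lidBL tri [671.266 -17.79  105.707] top [671.761 -17.476] scene [665.356 -13.275] reader [ 88.679  97.165 105.707] err [0.387 0.781] [-0.818 -0.136]
```

```bash
python3 - <<'E'
from h import *
yaw=np.radians(10.1); Rz=R.from_euler('z',yaw)
O=np.array([600,-128,0.])
q=Rz*R.from_euler('x',35,degrees=True)*Rz.inv()*down(yaw+np.pi)
P=O+Rz.apply([-30,-270,330])
print(env.ik(P,q.as_quat()))
env.reach(P,q.as_quat()); env.hold(.3)
im,p=snap("wrist"); cv2.imwrite("pics/w2.png",im); np.save("w2.npy",p["pose"])
print(env.read_state()["time_s"])
E
```

```text
[-0.704  0.752  1.092  0.382  1.777  2.248]
2.6
```

View pics/w2.png

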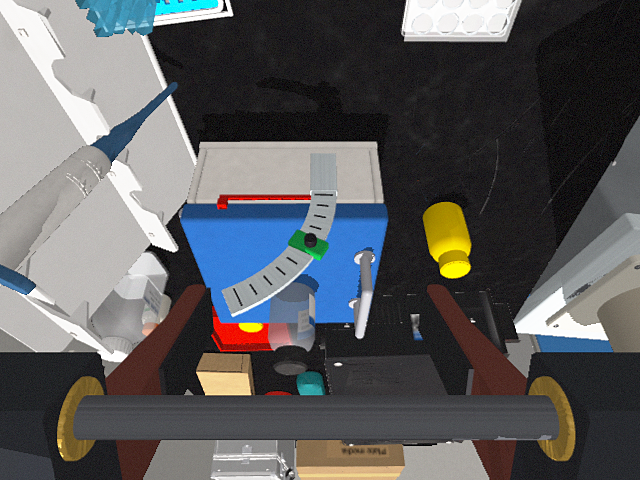

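The wrist view from the right shows the green clip at (308,243), the red pointer running from the hinge (222,203) to about (310,196), and the bar at (365,290). Next I'll compute the mark angle.

```bash
python3 - <<'E'
from h import *
im=cv2.imread("pics/w2.png"); p=viewer.camera_params("wrist"); p["pose"]=np.load("w2.npy")
Rz=R.from_euler('z',10.1,degrees=True)
c=big(mask(im,(45,100,50),(80,255,255),(270,210,350,280))); h=cv2.convexHull(c); M=cv2.moments(h); g=(M["m10"]/M["m00"],M["m01"]/M["m00"]); print(g)
pt=viewer.camera_params("top"); ps=viewer.camera_params("scene")
a,b=(376.75,252.25),(342.5,209)
X=tri([(p,g),(pt,a),(ps,b)]); print("tri mark",X)
for O in ([601,-129,0],[599,-127.5,0]):
    O=np.array(O,float); print("r",Rz.inv().apply(X-O))
    for y in (-110,-115,-120):
        n=Rz.apply([0,1,0]); Q=Rz.inv().apply(onplane(p,g,n,n@O+y)-O)
        v=np.array([85-Q[0],Q[2]-90]); print(O,y,Q,np.hypot(*v),np.arctan2(v[1],v[0]))
    # pointer hinge end/line and handle
    n=Rz.apply([0,1,0])
    for uv in ((222,203),(300,197),(187,205),(386,205)):
        print("pt",uv,Rz.inv().apply(onplane(p,uv,n,n@O-102)-O))
    for X2 in ([-75,45,152],[-75,-45,152],[-92,-100,91],[92,-100,91],[-92,-100,113],[-5,21,199]): print(X2,proj(p,O+Rz.apply(X2)))
E
```

```text
(308.37824351297405, 244.42215568862275)
tri mark [ 592.254 -246.432  149.592]
r [ -29.205 -114.078  149.592]
[ 601. -129.    0.] -110 [ -24.941 -110.     147.697] 124.16097177533936 0.48328783475451725
[ 601. -129.    0.] -115 [ -25.051 -115.     151.439] 126.03990310109572 0.50917495345594
[ 601. -129.    0.] -120 [ -25.162 -120.     155.181] 128.0007870296861 0.5342853349497044
pt (222, 203) [  52.971 -102.      95.468]
pt (300, 197) [ -16.6   -102.      88.131]
pt (187, 205) [  83.819 -102.      97.877]
pt (386, 205) [ -93.413 -102.      97.85 ]
[-75, 45, 152] [356.377 333.07 ]
[-75, -45, 152] [363.794 290.577]
[-92, -100, 91] [383.381 200.853]
[92, -100, 91] [179.902 200.831]
[-92, -100, 113] [385.837 219.458]
[-5, 21, 199] [289.202 367.176]
r [ -27.499 -115.906  149.592]
[ 599.  -127.5    0. ] -110 [ -23.195 -110.     146.329] 121.97974023803822 0.48001129894852435
[ 599.  -127.5    0. ] -115 [ -23.305 -115.     150.071] 123.84887782387861 0.5064049618008344
[ 599.  -127.5    0. ] -120 [ -23.415 -120.     153.814] 125.8016935214992 0.5319965868041456
pt (222, 203) [  55.224 -102.      93.799]
pt (300, 197) [ -14.801 -102.      86.415]
pt (187, 205) [  86.272 -102.      96.224]
pt (386, 205) [ -92.114 -102.      96.197]
[-75, 45, 152] [357.815 333.797]
[-75, -45, 152] [365.466 291.594]
[-92, -100, 91] [385.007 202.224]
[92, -100, 91] [182.292 202.202]
[-92, -100, 113] [387.512 220.806]
[-5, 21, 199] [291.04  367.868]
```

```bash
python3 - <<'E'
from h import *
B=np.array([592,-108.7]); T=np.array([632,205.])
def best(B,deg):
    o=[(y,env.ik([*B,320],down(np.radians(y)).as_quat())) for y in (deg,deg-180)]
    o=[x for x in o if x[1] is not None]; return min(o,key=lambda x:abs(x[1][5]))
y,j=best(B,100.1); print(y,j)
q=down(np.radians(y)).as_quat()
set_gripper(88)
env.reach([*B,320],q)
env.move_l([*B,219],rate=100,f_stop=8); print(env.read_state()["tool_pos"])
set_gripper(30); s=env.read_state(); print(s["width"],s["grip_force"],s["force"],s["time_s"])
env.move_l([*B,300],rate=120); s=env.read_state(); print(s["width"],s["force"])
cv2.imwrite("pics/s3.png",np.hstack([viewer.camera("scene")[100:420,130:450],viewer.camera("top")[120:440,140:460]]))
y2,j=best(T,100.1); print(y2,env.ik([*T,300],q))
E
```

```text
-79.9 [-0.201  0.37   1.668 -0.     1.103  1.193]
[ 592.439 -108.821  219.67 ]
47.23571932912278 29.999426785150494 [-0.011  0.627  0.817] 5.7
46.77646612638098 [ 1.077 -1.402 -0.237]
100.1 [ 0.296  0.484  1.539 -0.     1.119  1.69 ]
```

View pics/s3.png

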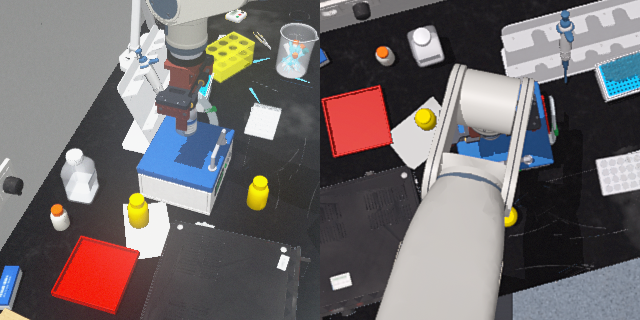

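The bottle is in the gripper, clear of the lid at about (187,125) in the left half. The tray is free at (95,272). Now I'll place it.

```bash
python3 - <<'E'
from h import *
T=np.array([632,205.]); q=down(np.radians(-79.9)).as_quat()
env.move_l([*T,300],rate=200)
env.move_l([*T,128],rate=120); env.hold(.2)
print(env.move_l([*T,113],rate=15,f_stop=4)); s=env.read_state(); print(s["tool_pos"],s["force"])
set_gripper(88); env.move_l([*T,240],rate=100)
env.reach([560,60,330],q)
env.hold(.2)
cv2.imwrite("pics/s4.png",np.hstack([viewer.camera("scene")[160:480,130:450],viewer.camera("top")[120:440,100:420]]))
print(env.read_state()["time_s"])
E
```

```text
True
[631.974 204.988 118.186] [-1.192 -0.574  3.983]
14.05
```

View pics/s4.png

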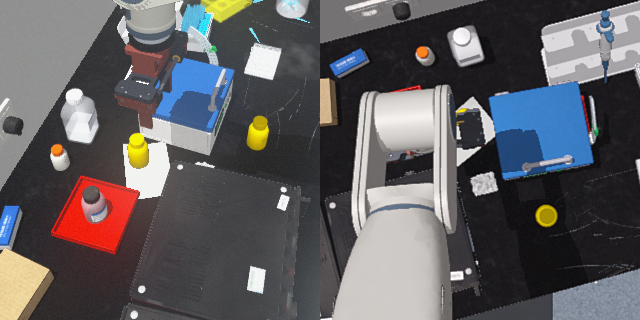

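The bottle stands upright in the tray at (95,205), and the lid is still shut. Next I'll grip the bar, tilted 20° so the wrist camera can watch the pointer.

```bash
cat >> h.py <<'E'
yaw=np.radians(10.1); RZ=R.from_euler('z',yaw)
Q=RZ*R.from_euler('x',20,degrees=True)*RZ.inv()*down(yaw+np.pi); AX=Q.apply([0,0,1])
H0=np.array([526,-142,152.]); XR=RZ.apply([1,0,0])
def bar(th): # bar centre, lid at th
    r=np.hypot(160,62); a=np.arctan2(62,160)
    return H0+XR*(160-r*np.cos(a+th))+np.array([0,0,r*np.sin(a+th)-62])
AHEAD=65
E
python3 - <<'E'
from h import *
for th in (0,.25,.5,.6): print(env.ik(bar(th)-AX*AHEAD,Q.as_quat()))
P=bar(0)-AX*AHEAD
env.reach(P-AX*90,Q.as_quat())
im,p=snap("wrist"); print(proj(p,bar(0)))
hit=env.move_l(P,rate=80,f_stop=8); print(hit,env.read_state()["tool_pos"]-P)
set_gripper(5); env.hold(.2); s=env.read_state(); print(s["width"],s["grip_force"],s["force"],s["wrist_torque"],s["time_s"])
im2,_=snap("wrist"); cv2.imwrite("pics/w5.png",cv2.resize(np.hstack([im,im2]),(800,300)))
E
```

```text
[-0.438  0.513  1.765  0.321  1.092  2.346]
[-0.418  0.483  1.707  0.313  1.171  2.393]
[-0.393  0.478  1.629  0.309  1.243  2.441]
[-0.382  0.482  1.594  0.309  1.269  2.461]
[316.452 247.968]
False [ 0.334 -0.269  0.474]
8.580969316193482 30.000347793102264 [-7.445 -3.138  3.51 ] [-0.394  1.048  0.388] 17.7083
```

View pics/w5.png

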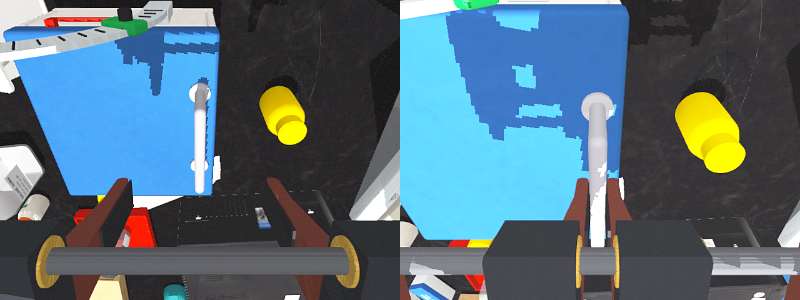

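The bar is pinched between the pads, but the mark is only just at the top edge of the view. I'll lift part way, then look again.

```bash
python3 - <<'E'
from h import *
for th in np.arange(.06,.43,.06):
    env.move_l(bar(th)-AX*AHEAD,rate=60); s=env.read_state(); print(th,s["force"],s["width"],s["tool_pos"]-(bar(th)-AX*AHEAD))
env.hold(.2)
im,p=snap("wrist"); cv2.imwrite("pics/w6.png",im); np.save("w6.npy",p["pose"])
cv2.imwrite("pics/t6.png",viewer.camera("top")); cv2.imwrite("pics/sc6.png",viewer.camera("scene"))
print(env.read_state()["time_s"])
E
```

```text
0.06 [-6.516 -3.652 -3.439] 9.092485367490738 [-1.926 -0.266 -0.883]
0.12 [-6.787 -3.696 -3.409] 9.26728240511117 [-2.174 -0.273 -1.06 ]
0.18 [-9.157 -3.972 -1.992] 9.2839496584428 [-2.425 -0.334 -1.09 ]
0.24 [-9.817 -4.975 -1.186] 8.997995902451496 [-2.722 -0.385 -1.117]
0.3 [-12.131  -6.011  -0.394] 9.463707146328188 [-3.062 -0.438 -1.113]
0.36 [-12.874  -5.592   1.889] 8.67088765059859 [-3.353 -0.517 -0.989]
0.42 [-14.869  -6.733   3.578] 9.070042077287342 [-3.645 -0.569 -0.869]
20.3833
```

View pics/w6.png

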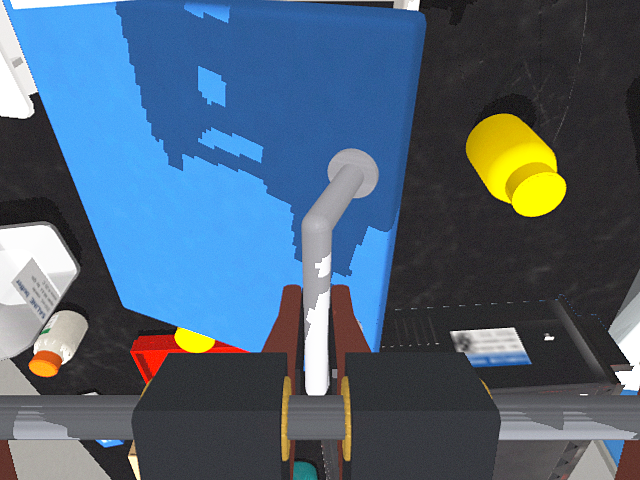

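The lid is part way up with the bar held firmly, but the mark is just above the frame. I'll check in numbers how much extra tilt about the closing axis brings it into view.

```bash
python3 - <<'E'
from h import *
p=viewer.camera_params("wrist"); C=p["tool_from_camera"]; M=np.array([592,-246.5,149]); 
O=np.array([599.5,-128,0])
for t in (20,28,35,42):
  for ry in (0,.4,-.4):
    q=RZ*R.from_euler('y',ry)*R.from_euler('x',t,degrees=True)*RZ.inv()*down(yaw+np.pi)
    T=np.eye(4); T[:3,:3]=q.as_matrix(); T[:3,3]=bar(.42)-q.apply([0,0,AHEAD]); p["pose"]=T@C
    tip=O+RZ.apply([85-110*np.cos(.42),-103,90+110*np.sin(.42)])
    print(t,ry,proj(p,M),proj(p,tip),env.ik(T[:3,3],q.as_quat()))
t=cv2.imread("pics/t6.png"); s=cv2.imread("pics/sc6.png")
for nm,im,box in (("top",t,(350,190,400,290)),("scene",s,(320,180,365,240))):
    g=mask(im,(45,80,40),(85,255,255),box); r=mask(im,(0,120,60),(8,255,255),box)|mask(im,(172,120,60),(180,255,255),box)
    for k,m in (("g",g),("r",r)):
        y,x=np.nonzero(m); print(nm,k,len(x), (x.mean(),y.mean(),x.min(),x.max(),y.min(),y.max()) if len(x) else "")
E
```

```text
20 0 [294.643 -40.228] [264.353  -5.443] [-0.402  0.477  1.656  0.31   1.221  2.426]
20 0.4 [221.38  -38.251] [182.457   0.262] None
20 -0.4 [367.86  -39.704] [345.214  -6.099] [-0.511  0.387  1.869  0.669  0.929  1.961]
28 0 [291.718 -65.699] [258.139 -31.022] [-0.45   0.525  1.617  0.403  1.322  2.35 ]
28 0.4 [208.275 -60.112] [166.434 -19.679] None
28 -0.4 [375.078 -64.259] [348.78  -32.344] [-0.555  0.447  1.814  0.718  1.077  1.895]
35 0 [288.541 -85.389] [251.459 -51.946] [-0.487  0.572  1.584  0.475  1.412  2.298]
35 0.4 [194.163 -75.455] [149.474 -34.119] None
35 -0.4 [382.897 -82.846] [352.617 -54.039] [-0.585  0.505  1.764  0.749  1.204  1.853]
42 0 [ 284.64  -100.722] [243.336 -70.347] [-0.52   0.623  1.552  0.541  1.502  2.256]
42 0.4 [177.032 -84.937] [129.241 -44.148] None
42 -0.4 [392.462 -96.688] [357.29  -73.445] [-0.608  0.565  1.714  0.774  1.326  1.823]
top g 0 
top r 0 
scene g 3 (np.float64(345.3333333333333), np.float64(207.66666666666666), np.int64(345), np.int64(346), np.int64(207), np.int64(208))
scene r 0
```

More tilt does not help. Instead I'll refine the mark angle from w2, using the reader's own known corners in that picture (PnP), and then intersect the mark ray with the 120 mm radius.

```bash
python3 - <<'E'
from h import *
im=cv2.imread("pics/w2.png"); hsv=cv2.cvtColor(im,cv2.COLOR_BGR2HSV)
m=mask(im,(105,120,60),(125,255,255),(170,190,400,330)); c=big(m)
print(cv2.approxPolyDP(cv2.convexHull(c),4,True)[:,0].tolist())
for x in (190,210,240,270,345,365,380):
    col=m[:,x]; y=np.nonzero(col)[0]; print(x,y.min(),y.max(),end=' | ')
print()
for y in (215,225,240,260,280,300,315):
    r=np.nonzero(m[y])[0]; print(y,r.min(),r.max(),end=' | ')
print()
r=mask(im,(0,120,60),(8,255,255),(200,180,340,215)); 
for x in range(216,316,8):
    y=np.nonzero(r[:,x])[0]; print(x,(y.min(),y.max()) if len(y) else None,end=' ')
print()
w=cv2.inRange(hsv,np.array([0,0,130]),np.array([180,60,255]))
for x in (205,220,250,280,345,370): y=np.nonzero(w[120:200,x])[0]+120; print(x,y.min() if len(y) else None,end=' | ')
for y in (150,165,180,195): rr=np.nonzero(w[y,190:395])[0]+190; print(y,rr.min(),rr.max(),end=' | ')
print(cv2.minAreaRect(big(mask(im,(45,100,50),(80,255,255),(270,210,350,280)))))
E
```

```text
[[309, 204], [269, 321], [222, 322], [181, 225], [183, 206]]
190 204 247 | 210 204 290 | 240 204 322 | 270 204 305 | 345 204 322 | 365 204 249 | 380 204 260 | 
215 182 387 | 225 181 387 | 240 187 384 | 260 195 380 | 280 203 375 | 300 211 349 | 315 218 353 | 
216 None 224 (np.int64(195), np.int64(208)) 232 (np.int64(195), np.int64(199)) 240 (np.int64(195), np.int64(199)) 248 (np.int64(195), np.int64(199)) 256 (np.int64(195), np.int64(199)) 264 (np.int64(195), np.int64(199)) 272 (np.int64(195), np.int64(199)) 280 (np.int64(195), np.int64(199)) 288 (np.int64(195), np.int64(199)) 296 (np.int64(195), np.int64(199)) 304 (np.int64(196), np.int64(199)) 312 None 
205 142 | 220 142 | 250 142 | 280 142 | 345 142 | 370 142 | 150 190 376 | 165 190 378 | 180 190 380 | 195 190 382 | ((308.1139831542969, 243.81927490234375), (37.4405517578125, 19.731700897216797), 27.474428176879883)
```

```bash
python3 - <<'E'
from h import *
from scipy.optimize import brentq
p=viewer.camera_params("wrist"); p["pose"]=np.load("w2.npy")
K=np.array([[p["fx"],0,p["cx"]],[0,p["fy"],p["cy"]],[0,0,1]])
W=np.array([[-92,-100,91],[92,-100,91],[92,-100,113],[-92,-100,113],[92,100,113],[-92,100,113],[-90,-100,0],[90,-100,0]],float)
U=np.array([[387.3,204],[182.7,204],[181,224.5],[388,224],[221,322.3],[365.5,322.3],[375.2,142],[203,142]])
for idx in (range(8),[0,1,4,5,6,7],[0,1,2,3,4,5]):
    idx=list(idx); ok,rv,tv=cv2.solvePnP(W[idx],U[idx],K,None); Rm=cv2.Rodrigues(rv)[0]
    print("res",(cv2.projectPoints(W,rv,tv,K,None)[0][:,0]-U).round(1).tolist())
    o=(-Rm.T@tv)[:,0]
    # reader origin in world implied by robot camera pose
    c=p["pose"][:3,:3]@np.diag([1,-1,-1]); Rw=c@Rm; print("reader O",c@tv[:,0]+p["pose"][:3,3],"yaw",np.degrees(np.arctan2(Rw[1,0],Rw[0,0])),"up",Rw[:,2])
    for g in ((308.1,243.8),(308.4,244.4)):
        d=Rm.T@np.linalg.inv(K)@[*g,1]; f=lambda y:(lambda X:np.hypot(85-X[0],X[2]-90)-120)(o+d*(y-o[1])/d[1])
        for y in (-108,-112,-116,-120):
            X=o+d*(y-o[1])/d[1]; print(y,X,f(y)+120,np.arctan2(X[2]-90,85-X[0]))
    d=Rm.T@np.linalg.inv(K)@[307,197.3,1]; print("pointer tip y-102:",o+d*(-102-o[1])/d[1]); d=Rm.T@np.linalg.inv(K)@[260,197,1]; print(o+d*(-105-o[1])/d[1])
E
```

```text
res [[-1.8, 1.3], [2.5, 1.4], [-0.3, -0.4], [0.0, -0.0], [-0.5, 1.0], [0.5, 0.8], [-0.5, -2.0], [-0.0, -2.1]]
reader O [ 597.608 -123.588   -2.264] yaw 9.918341935509778 up [-0.006  0.012  1.   ]
-108 [ -21.285 -108.     140.593] 117.71253626017868 0.44427566946549746
-112 [ -21.354 -112.     143.515] 119.05834638582274 0.4661857013872022
-116 [ -21.422 -116.     146.436] 120.46001754901842 0.4875959267241645
-120 [ -21.49  -120.     149.357] 121.91562305198501 0.5085042970998657
-108 [ -21.54  -108.     141.212] 118.20933867613668 0.4480769034445285
-112 [ -21.605 -112.     144.125] 119.55771130804479 0.4698008734990924
-116 [ -21.669 -116.     147.037] 120.96123368372392 0.4910305432692539
-120 [ -21.734 -120.     149.95 ] 122.41800894256386 0.5117641097157126
pointer tip y-102: [ -19.745 -102.      82.842]
[  23.312 -105.      85.202]
res [[-1.9, 1.2], [2.3, 1.1], [-0.5, -0.8], [-0.2, -0.1], [-0.5, 1.0], [0.5, 1.0], [-0.4, -2.0], [0.0, -2.2]]
reader O [ 597.526 -123.659   -2.202] yaw 9.97182942574144 up [-0.003  0.011  1.   ]
-108 [ -21.581 -108.     140.85 ] 118.09042379559837 0.
[... 744 characters left out ...]
] yaw 9.907166662577602 up [-0.008  0.022  1.   ]
-108 [ -21.141 -108.     140.508] 117.54588736441347 0.4441463437058303
-112 [ -21.206 -112.     143.369] 118.86065269067961 0.4656480717397375
-116 [ -21.27  -116.     146.229] 120.2291537056672 0.48666985411443137
-120 [ -21.334 -120.     149.09 ] 121.6495769185702 0.5072096249394732
-108 [ -21.393 -108.     141.117] 118.03603516657535 0.4478918851422495
-112 [ -21.454 -112.     143.97 ] 119.35312179661736 0.4692125256964241
-116 [ -21.515 -116.     146.822] 120.7232647209738 0.4900585116711432
-120 [ -21.576 -120.     149.674] 122.14467849530503 0.5104280061900069
pointer tip y-102: [ -19.678 -102.      83.769]
[  22.94  -105.      86.052]
```

```bash
python3 - <<'E'
from h import *
t=cv2.imread("pics/top0.png"); p=viewer.camera_params("top"); Rz=R.from_euler('z',10,degrees=True)
O=np.array([600.,-128.5,0]) 
rd=lambda uv,z:Rz.inv().apply(atz(p,uv,z)-O)
b=mask(t,(100,120,60),(125,255,255),(260,195,385,305))
r=mask(t,(0,120,60),(10,255,255),(355,205,380,270))|mask(t,(170,120,60),(180,255,255),(355,205,380,270))
g=mask(t,(45,80,40),(85,255,255),(365,240,385,265))
for v in range(218,256,4):
    bl=np.nonzero(b[v])[0]; rr=np.nonzero(r[v])[0]
    if len(rr): print(v,"lid",bl.max(),rd((bl.max()+.5,v),113).round(1),"red",rr.min(),rr.max(),rd((rr.mean(),v),90).round(1))
y,x=np.nonzero(r); print("red ends",rd((x[y==y.min()].mean(),y.min()),90),rd((x[y==y.max()].mean(),y.max()),90))
y,x=np.nonzero(g); print("green",x.mean(),y.mean(),x.min(),x.max(),y.min(),y.max(),rd((x.mean(),y.mean()),147))
E
```

```text
218 lid 360 [ 52.9 -99.6 113. ] red 361 364 [  55.7 -106.4   90. ]
222 lid 361 [  43.8 -100.   113. ] red 363 364 [  46.4 -106.9   90. ]
226 lid 362 [  34.8 -100.5  113. ] red 363 364 [  37.6 -105.2   90. ]
230 lid 363 [  25.7 -101.   113. ] red 364 366 [  28.2 -106.8   90. ]
234 lid 363 [ 17.1 -99.3 113. ] red 365 366 [  19.2 -106.1   90. ]
238 lid 364 [  8.1 -99.8 113. ] red 366 367 [  10.  -106.6   90. ]
242 lid 365 [  -0.9 -100.2  113. ] red 367 368 [   0.9 -107.1   90. ]
246 lid 366 [  -9.9 -100.7  113. ] red 367 368 [  -7.9 -105.4   90. ]
250 lid 367 [ -18.9 -101.2  113. ] red 368 370 [ -17.2 -106.9   90. ]
red ends [  62.49 -106.61   90.  ] [ -23.751 -105.675   90.   ]
green 375.6585365853659 250.21951219512195 371 378 244 255 [ -25.736 -114.304  147.   ]
```

Relative to the reader, the pointer lies at y≈-106.5 and the mark at y≈-114, which gives a mark angle of about 0.495. Now I'll get the lid angle from kinematics, by a circle fit of the bar's path with the known radius.

```bash
python3 - <<'E'
from h import *
from scipy.optimize import least_squares
D=np.array([[-1.926,-.266,-.883],[-2.174,-.273,-1.06],[-2.425,-.334,-1.09],[-2.722,-.385,-1.117],[-3.062,-.438,-1.113],[-3.353,-.517,-.989],[-3.645,-.569,-.869]])
B=[bar(t)+d for t,d in zip(np.arange(.06,.43,.06),D)]
# lift two more small steps, aimed from the actual (outer) path
for th in (.45,.48):
    env.move_l(bar(th)-AX*AHEAD+XR*-2.0,rate=40); env.hold(.2); s=env.read_state(); B.append(s["tool_pos"]+AX*AHEAD); print(s["force"],s["tool_pos"]-bar(th)+AX*AHEAD)
B=np.array(B); x=B@XR; z=B[:,2]; r0=np.hypot(160,62)
f=lambda c:np.hypot(x-c[0],z-c[1])-r0
s=least_squares(f,[H0@XR+160,90]); print(s.x,"prior",H0@XR+160,s.fun)
print("theta",np.arctan2(z-s.x[1],s.x[0]-x)-np.arctan2(62,160))
for zc in (88,90,92):
    s2=least_squares(lambda c:np.hypot(x-c[0],z-zc)-r0,[s.x[0]]); print(zc,s2.x,(np.arctan2(z-zc,s2.x[0]-x)-np.arctan2(62,160))[[0,-1]],s2.fun.round(1))
np.save("B.npy",B); print(env.read_state()["time_s"])
im,p=snap("wrist"); cv2.imwrite("pics/w7.png",im)
E
```

```text
[-9.569 -4.84  -1.2  ] [-4.785 -0.77  -1.401]
[-10.68   -4.796  -0.983] [-5.038 -0.788 -1.388]
[652.891  93.02 ] prior 652.9465975614914 [ 0.144  0.024 -0.043 -0.091 -0.109 -0.107 -0.122  0.161  0.149]
theta [0.035 0.093 0.152 0.211 0.27  0.33  0.389 0.412 0.441]
88 [649.212] [0.07  0.476] [-1.2 -0.9 -0.6 -0.3  0.1  0.4  0.8  1.2  1.4]
90 [650.709] [0.056 0.462] [-0.6 -0.5 -0.4 -0.2 -0.   0.2  0.4  0.8  0.9]
92 [652.164] [0.042 0.448] [-0.1 -0.2 -0.2 -0.1 -0.1 -0.   0.1  0.4  0.4]
21.3083
```

The kinematic lid angle is about 0.445, so I'll raise by about 0.05. Then I'll measure the lid's tilt independently from its left edge in the scene view, with the shut-lid picture as the baseline.

```bash
python3 - <<'E'
from h import *
for th in (.51,.535):
    env.move_l(bar(th)-AX*AHEAD+XR*-2.0,rate=40); env.hold(.2)
s=env.read_state(); b=s["tool_pos"]+AX*AHEAD
for c in ((652.891,93.02),(652.16,92)): print("theta",np.arctan2(b[2]-c[1],c[0]-b@XR)-np.arctan2(62,160))
print(s["force"],s["width"],s["grip_force"],s["time_s"])
im,p=snap("scene"); cv2.imwrite("pics/sc8.png",im)
a=cv2.imread("pics/scene0.png")
cr=lambda i:cv2.resize(i[170:320,255:375],None,fx=3.3,fy=3.3,interpolation=cv2.INTER_CUBIC)
cv2.imwrite("pics/cmp8.png",np.hstack([cr(a),cr(im)]))
t=viewer.camera("top"); cv2.imwrite("pics/t8.png",t)
E
```

```text
theta 0.4953295776385198
theta 0.5024073700841453
[-13.035  -4.769   2.962] 9.344212975723943 30.00275731086731 22.2917
```

View pics/cmp8.png

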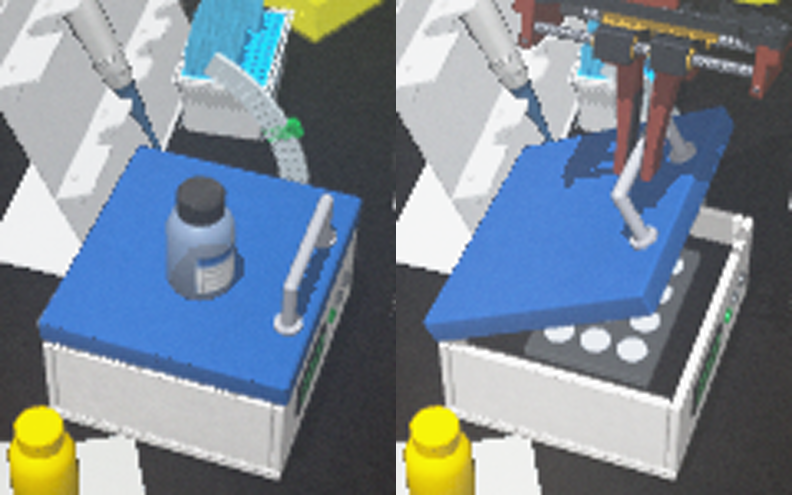

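The right half shows the gripper on the bar and the lid raised. The lid's left top edge runs from (31,322) to (249,297) in panel pixels; shut, it ran from (38,325) to (287,386).

```bash
python3 - <<'E'
from h import *
p=viewer.camera_params("scene"); S=lambda u,v:(255+(u+.5)/3.3-.5,170+(v+.5)/3.3-.5)
n=RZ.apply([0,1,0])
for O in ([600,-128.5,0],[596,-124,0]):
    O=np.array(O,float); f=lambda uv:RZ.inv().apply(onplane(p,S(*uv),n,n@O+100)-O)
    for a,b in (((38,325),(287,388)),((31,322),(249,297)),((38,340),(254,314))):
        A,B=f(a),f(b); d=A-B; print(A,B,np.hypot(d[0],d[2]),"ang",np.arctan2(-d[2],d[0]))
    # mask-based: predicted corners for shut and candidate angles
    for th in (0,.46,.5,.54):
        out=[]
        for x,z in ((7,23),(-177,23),(-177,1)):
            c,s=np.cos(th),np.sin(th); X=O+RZ.apply([85+x*c+z*s,100,90-x*s+z*c]); u=proj(p,X); out.append(((u-[255,170])*3.3).round(0).tolist())
        print(th,out)
# bottle-plane check: green in scene0 with known plane
g=(342.5,209)
for O in ([600,-128.5,0],[596,-124,0]):
    O=np.array(O,float); X=RZ.inv().apply(onplane(p,g,n,n@O-114)-O); print(X,np.hypot(85-X[0],X[2]-90),np.arctan2(X[2]-90,85-X[0]))
E
```

```text
[ 87.085 100.    110.317] [-94.01  100.    115.536] 181.17080371766866 ang 0.028809534362846913
[ 92.31  100.    111.498] [-64.901 100.    194.639] 177.8421726931349 ang 0.4864609190380599
[ 88.377 100.     93.85 ] [-68.723 100.    179.956] 179.14931552835483 ang 0.5013779957756281
0 [[30.0, 320.0], [283.0, 388.0], [281.0, 409.0]]
0.46 [[18.0, 321.0], [245.0, 301.0], [259.0, 325.0]]
0.5 [[17.0, 322.0], [239.0, 293.0], [254.0, 318.0]]
0.54 [[17.0, 322.0], [233.0, 285.0], [249.0, 310.0]]
[ 87.468 100.    116.852] [-92.079 100.    122.026] 179.621076551941 ang 0.028809534362846813
[ 92.648 100.    118.023] [-63.218 100.    200.453] 176.32091849224213 ang 0.48646091903806055
[ 88.748 100.    100.526] [-67.008 100.    185.895] 177.61688008457077 ang 0.5013779957756278
0 [[31.0, 326.0], [285.0, 395.0], [284.0, 416.0]]
0.46 [[19.0, 328.0], [248.0, 308.0], [261.0, 332.0]]
0.5 [[19.0, 328.0], [242.0, 300.0], [257.0, 325.0]]
0.54 [[18.0, 328.0], [235.0, 292.0], [252.0, 317.0]]
[ -30.147 -114.     149.493] 129.60838514871082 0.4768949816170094
[ -28.298 -114.     154.063] 130.1559718250759 0.5146169840723737
```

Kinematics puts the lid at about 0.50 and vision at 0.48–0.50, against a mark at about 0.49. They agree, so I'll hand in while still gripping.

```bash
python3 - <<'E'
from h import *
env.hold(.5); s=env.read_state(); print(s["tool_pos"],s["force"],s["width"],s["grip_force"],s["time_s"])
print(workorder.sign_off())
E
```

```text
[ 577.639 -155.276  284.845] [-12.66   -5.77    2.606] 9.29540275174225 30.002808272838593 22.8917
the job is handed in; nothing more can be done
None
```

Handed in at 22.9 s: the bottle stands upright in the red tray, and the gripper holds the lid at about 0.49–0.50 rad. I measured the mark at about 0.49 rad (±0.015), but the pointer and mark were out of every camera's view during the lift, so their line-up was never checked directly.

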